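# Battery pack into the instrument, cover slid shut

## Task

Put the charged battery pack into the test instrument: slide the instrument's bay cover open, lift the pack out of its charger, set it down flat on the bench to change your grip, then lower it gently into the bay until it lies flat on the bay floor, and slide the cover fully shut. Leave the other things on the bench where they are.

Things in the scene. Friction and masses are not known exactly. Their poses are not given: they have to be found in the camera images.
- instrument: Grey test instrument with black side bumpers, lying on its face, fixed to the bench: 170 long (x) x 136 wide (y) mm, flat back (deck) 50 high, four metal connectors standing 14 out of its +x end. Origin: centre of its underside, z up. Battery bay in its -x half. Two slide rails along x on the deck, 101 apart between lips, tops 59 above the bench.
- bay (a point): Centre of the bay floor: 38 mm from the instrument's origin towards its -x, 14 above the bench; axes as the instrument's. Straight-walled pocket 68 (x) x 40 (y), 36 deep. Mid-way along both long sides a finger well, 44 long (x), same depth, widens it to 98 in y. No finger room at the ends: the pack goes in lying along x, held across its width; its top rests 12 below the deck.
- cover (a joint): Bay cover, flat white plate 74 (x) x 105 (y) x 4.5 mm that slides along the instrument's x just above the deck (plate top 55 above the bench). 0 = fully shut over the bay; grows towards the instrument's +x; 0.072 m = fully open, bay clear. Starts 0 to 0.035 m open. Rubs with about 2.5 N, stays where it is left.
- cover_rib (a point): Top centre of the cover's grip rib: an upright black bar 10 thick (x), 50 long (y), 18 high (mm), at the middle of the plate, its top 73 above the bench. Over the bay's centre when the cover is shut; moves with the cover. Axes as the instrument's.
- pack: Battery pack, plain dark metal block 60 (x) x 34 (y) x 24 high (mm), about 0.12 kg, brass contacts on both ends; either end may go first. Origin: centre of its underside, z up. Starts lying in the charger, centred to 1 mm, along the charger's x, underside 16 above the bench.
- charger: White charger fixed to the bench. Origin: under the cradle's centre, z up. Cradle 52 mm long (x), floor 16 high, two side walls along x, 5 thick, 38 apart, rising to 43 (3 above the pack). Its ends are open and the pack sticks 4 out of each, so the pack can only be held across its 60 length and lifted straight up. A 60 x 36 box, 36 high, stands on its +y side, y = 24 to 60.
- bin: Bystander: open blue parts bin 90 (x) x 90 (y) x 50 mm high, a few small parts in it; origin centre of its underside. Not to be moved.
- reel: Bystander: aluminium solder reel standing on end, 60 across, 46 high; origin centre of its underside. Not to be moved.
- screwdriver: Bystander: screwdriver 180 mm long with a red handle, 26 thick at most, lying along its x; origin under its middle, handle to -x. Not to be moved.
Not all that is in view belongs to the job. There is more than one size of the instrument; the job needs the smaller. What is shaped like the pack but blue is not meant.

How it is judged (in metres and radians):
On the way, in this order (a step that is already met when the one before it is completed fails the run):
1. the pack has been set down flat on the bench and let go (height (world z) of pack below 0.008 m and angle between pack's own z axis and vertical below 0.15 rad and linear speed of pack below 0.03 m/s and contact force between the fingers and pack below 0.1 N), for 0.1 s.
2. the pack lies in the bay, let go, with the cover still open (x of pack in the frame of bay between -0.005 and 0.005 m and y of pack in the frame of bay between -0.004 and 0.004 m and z of pack in the frame of bay between -0.003 and 0.003 m and angle between pack's own z axis and vertical below 0.1 rad and linear speed of pack below 0.02 m/s and contact force between the fingers and pack below 0.1 N and value of joint cover above 0.04 m), for 0.1 s.
At the end, for the whole second after the job is handed in: The pack lies flat on the bay floor (within 5 mm along and 4 mm across the bay's centre, within 3 mm of the floor's height, tilt under 0.1 rad), at rest and let go, and the cover is shut over it to within 3 mm (x of pack in the frame of bay between -0.005 and 0.005 m and y of pack in the frame of bay between -0.004 and 0.004 m and z of pack in the frame of bay between -0.003 and 0.003 m and angle between pack's own z axis and vertical below 0.1 rad and linear speed of pack below 0.02 m/s and contact force between the fingers and pack below 0.1 N and value of joint cover below 0.003 m and velocity of joint cover between -0.01 and 0.01 m/s); the robot touches nothing.
It fails at once if the pack is dropped into the bay (faster than 0.4 m/s below the deck) (horizontal distance between pack and bay below 0.03 m and height (world z) of pack below 0.045 m and linear speed of pack above 0.4 m/s).
It fails at once if the bin is moved more than 30 mm (distance of bin from where it was at the start of the episode above 0.03 m).
It fails at once if the reel is moved more than 30 mm (distance of reel from where it was at the start of the episode above 0.03 m).
It fails at once if the screwdriver is moved more than 30 mm (distance of screwdriver from where it was at the start of the episode above 0.03 m).
It also fails if it takes over 72 s, if anything falls off the work surface, if the arm or the gripper's body presses on something with over 40 N, if the wrist force passes 120 N, or if a joint passes its speed limit or range.

## Robot

A 6-joint arm with a two-finger parallel gripper is mounted at the origin on the work surface. World frame = base frame: x ahead of the robot, y to its left, z up, the work surface at z = 0. Lengths are in mm, angles in rad, forces in N, time in s.
With the tool pointing down it reaches from about 300 to 950 mm from the base axis. Payload 3.1 kg.
Tool frame: the origin (TCP) lies at the very end of the fingers, on their centre line; the grasp point (between the pads) lies 19 mm behind it; z points along the fingers, y is the line along which they close (so a half turn about z gives the same grasp; the last joint's range is limited). The gripper opens to 85 mm and grips with 20 to 120 N. Pads are 22 mm wide; open, the fingers measure 114 mm over their backs; the gripper's body (76 mm by 85 mm) begins 54 mm behind the grasp point. The pads swing forward as they close: fully open they stand 13 mm farther back than shut.
Start: joints at [-1.21, 0.308, 1.634, -0, 1.2, -0.07], TCP at [260.974, -567.913, 231.272] pointing down, gripper open.
Joint ranges: [-3.06, 3.06], [-0.79, 1.96], [0.05, 2.63], [-1.19, 4.34], [0.05, 2.64], [-2.94, 2.94]. Speed limits (rad/s): [2.79, 2.79, 3.14, 3.14, 3.14, 3.14].

## Interface

Orientations are given as a rotation vector (axis times angle).
In Python, from plant import arm gives the robot as it stands.
- The arm moves only by the tool jog_arm, never from a script. Its argument "motion" is a list of rows, each a list of 3 entries, a list of its own where there are three numbers: the shift along the tool's x, y, z in m, then the turn, a rotation vector about the tool's x, y, z in rad, then the opening, from 0 (shut) to 1 (fully open). In form: [[[dx, dy, dz], [wx, wy, wz], grip], ...]. A call has 1 to 12 rows; each row is the pose to reach, as a shift and turn from the pose commanded when the call began, along the tool's axes at that moment; what a row does not reach only later rows make up. A row lasts 1/10 s, in which the tool goes at most 50 mm and 8.59 degrees, less where a joint would pass 70% of its speed; a pose out of reach is approached as far as the arm can. A call with a gripper value outside its range is refused whole. The fingers move at their own pace and stop on an object; the grip force is fixed at half the most. Time passes only in rows, so rows that repeat a pose let the fingers close. It gives the time, the measured TCP pose, the force, the opening and the grip force at its end, in the units of the state.
- arm.read_state(): the state, without advancing time (a new reading comes with each control period).
- arm.camera(name): name is "scene" or "side" or "wrist"; returns a dict with "img" (480x640x3 uint8, blue, green, red), "mtx" (3x3 intrinsics, pixels), "rvec" (rotation vector, rad) and "tvec" (3), from world to camera coordinates, as OpenCV has them. Camera axes: x right, y down, z forward; pixel columns grow to the right and rows downward; lengths in mm; the calibration is good to about 2 mm. A picture is of the moment at which its call begins. There is no depth.
- arm.finish_job(): hands the job in; it is judged then, once.
The state is a dict: "t": time; "qpos": joint angles; "qvel": joint speeds; "joint_efforts": joint torques, N m; "position": TCP position; "orientation": TCP orientation; "contact_force": force on the tool from outside, world axes, zero at the start; "wrist_torque": the same for the moment, N m; "gripper_width": opening from 0.0 (shut) to 1.0 (fully open); "grasp_force": force on a finger pad.
Only numpy, scipy, OpenCV 4.12 (cv2) and the standard library are available. Lean on these libraries where they do the work, as an engineer would, in place of code of your own. Each camera call takes 0.05 s, during which the arm holds its last target. There are 200 camera calls.

## Working session

There is one attempt and no reset: what is moved stays moved. The work goes in short steps, Python scripts to look and compute and a tool call to move; the robot and the scene stay as the last step left them, time stands still between calls to the robot, and variables do not carry over. Pictures are saved under pics/ and viewed, at most 10 in all, crops included, and the job is handed in when it is done.

Besides the shell and the picture viewer there is one more tool, called after ">>>" by a JSON object that holds its "op" and its "data", one argument or row to a line. jog_arm: Moves the arm, as the interface text tells. Its arguments: {"type":"object","properties":{"motion":{"type":"array","items":{"type":"array"}}},"required":["motion"]}

```bash
mkdir -p pics; ls; python3 - <<'E'
from plant import arm
import cv2,numpy as np,pickle
d={}
for n in("scene","side","wrist"):
    c=arm.camera(n);d[n]=c;cv2.imwrite(f"pics/{n}0.png",c["img"]);print(n,np.round(c["mtx"][0],1),np.round(c["rvec"],3),np.round(c["tvec"],1), np.round(-cv2.Rodrigues(np.array(c["rvec"]))[0].T@np.array(c["tvec"]).ravel()))
pickle.dump(d,open("c0.pkl","wb"))
print(arm.read_state())
E
```

```text
pics
scene [486.5   0.  318.8] [ 1.849  1.481 -0.695] [-131.5 -282.8 1478.3] [1314. -157.  729.]
side [434.6   0.  319. ] [ 0.622 -2.563  1.319] [486.9 234.3 909.8] [178. 762. 712.]
wrist [410.7   0.  319. ] [-2.45   1.568  0.213] [-624.2  -34.6  377.8] [ 322. -539.  373.]
{'t': 0.15, 'qpos': array([-1.20969053e+00,  3.08827842e-01,  1.63486409e+00,  3.49955944e-05,
        1.19967588e+00, -6.96919725e-02]), 'qvel': array([ 0.00053228, -0.00136193, -0.00388378,  0.00142143,  0.00099873,
       -0.00164545]), 'joint_efforts': array([-8.10318443e-05, -4.15800512e+01, -2.77146614e+01, -1.57068380e-04,
        6.03836670e-03,  1.15228062e-05]), 'position': array([ 260.76593389, -567.31635101,  230.31097494]), 'orientation': array([-3.06727813e+00, -6.71079019e-01,  3.53988640e-04]), 'contact_force': array([-1.06396315,  0.45307326,  0.4820147 ]), 'wrist_torque': array([ 0.02561643, -0.0261405 ,  0.0071729 ]), 'grasp_force': 0.0, 'gripper_width': 0.9987966232923661}
```

View pics/scene0.png

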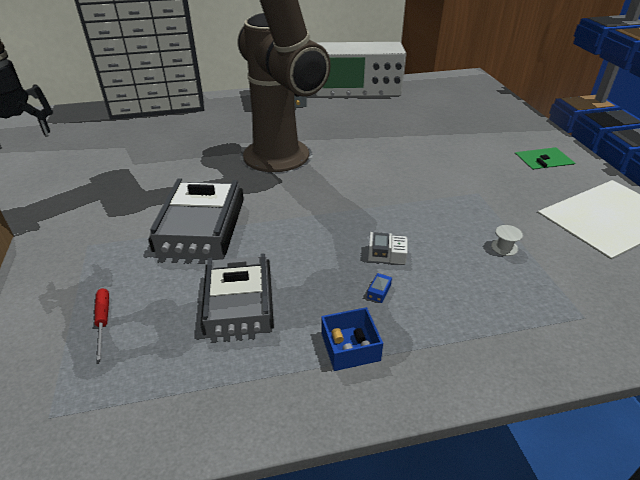

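View pics/side0.png

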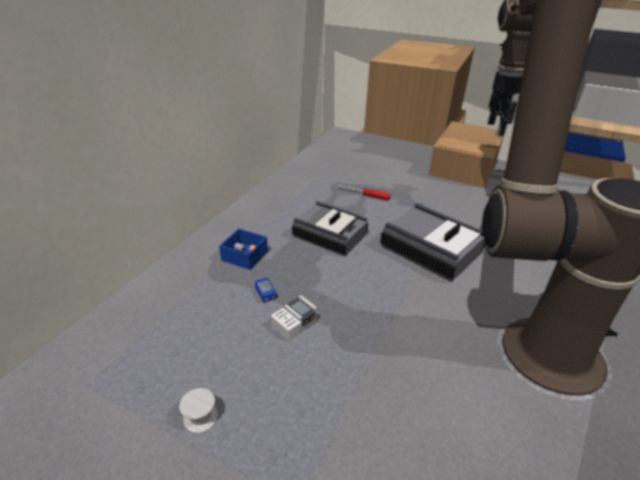

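Scene view: larger instrument at (198,215), smaller at (237,298), charger with dark pack at (387,247), blue decoy pack at (379,287), bin (351,338), reel (507,240), screwdriver (101,320). Candidates: instruments (198,215) and (237,298): I choose (237,298), which looks smaller though nearer. Packs are (381,245) dark in the charger and (379,287) blue: I choose the dark one.

```bash
cat > h.py <<'E'
import cv2,numpy as np,pickle
def ray(c,px,z):
    R=cv2.Rodrigues(np.array(c["rvec"],float))[0];t=np.array(c["tvec"],float).ravel()
    C=-R.T@t
    u=np.linalg.solve(np.array(c["mtx"],float),np.r_[np.array(px,float),1]); d=R.T@u
    return C+d*(z-C[2])/d[2]
def proj(c,P):
    return cv2.projectPoints(np.array(P,float).reshape(-1,1,3),np.array(c["rvec"],float),np.array(c["tvec"],float),np.array(c["mtx"],float),None)[0].reshape(-1,2)
E
python3 - <<'E'
from h import *
from scipy.spatial.transform import Rotation as Ro
d=pickle.load(open("c0.pkl","rb"));s=d["scene"]
for n,px,z in [("deckNearL",(203,325),50),("deckNearR",(271,322),50),("farL",(207,263),50),("farR",(269,259),50),("rib",(236,273),73),("big nearL",(152,245),50),("big nearR",(222,248),50),("bigfarR",(241,183),50),("charger",(381,243),40),("charger box",(399,241),36),("blue",(379,285),20),("bin",(351,325),50),("reel",(507,233),46),("sdHandle",(101,305),13),("sdtip",(98,360),5)]:
    print(n,np.round(ray(s,px,z)[:2]))
w=d["wrist"];R=cv2.Rodrigues(np.array(w["rvec"]))[0]
Rt=Ro.from_rotvec([-3.067,-.671,0]).as_matrix();print(np.round(Rt,2));C=-R.T@np.array(w["tvec"]).ravel()
print("cam in tool",np.round(Rt.T@(C-[260.8,-567.3,230.3]),1));print(np.round(Rt.T@R.T,2))
im=s["img"];cv2.imwrite("pics/crop.png",cv2.resize(im[160:380,130:430],None,fx=2.6,fy=2.6,interpolation=cv2.INTER_CUBIC))
E
```

```text
deckNearL [ 688. -236.]
deckNearR [ 708. -113.]
farL [ 516. -221.]
farR [532. -92.]
rib [ 586. -164.]
big nearL [ 429. -336.]
big nearR [ 473. -187.]
bigfarR [ 219. -121.]
charger [522. 161.]
charger box [519. 205.]
blue [630. 123.]
bin [747.  29.]
reel [557. 449.]
sdHandle [ 555. -439.]
sdtip [ 689. -431.]
[[ 0.91  0.42 -0.  ]
 [ 0.42 -0.91  0.  ]
 [ 0.   -0.   -1.  ]]
cam in tool [ 6.720e+01 -1.000e-01 -1.424e+02]
[[ 0.   -0.96 -0.27]
 [ 1.    0.    0.  ]
 [-0.   -0.27  0.96]]
```

View pics/crop.png

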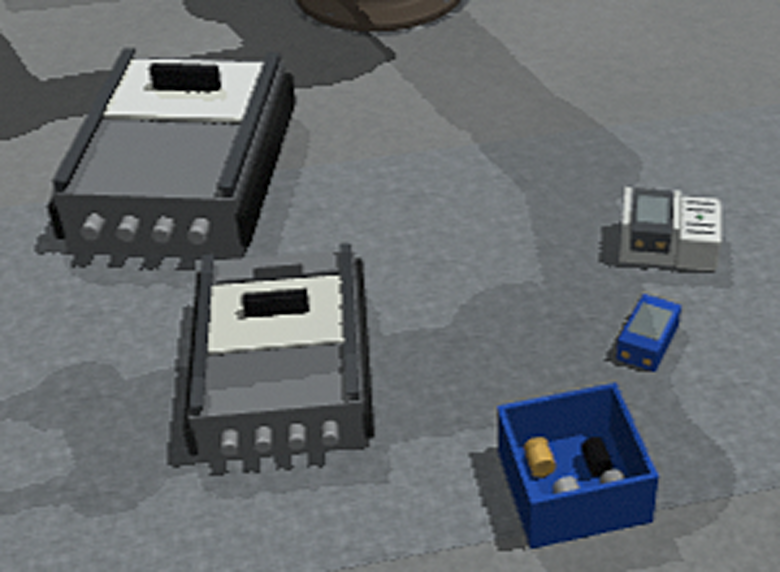

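The crop confirms both: the near instrument, white cover with black rib at scene (236,273), is the smaller one. The dark pack sits in the white charger at (381,243), and the blue pack lies loose.

```bash
cat >> h.py <<'E'
from scipy.spatial.transform import Rotation as Ro
def go(arm,x,y,z,yaw):
    "tool-frame shift (m) and turn to reach tool-down pose with tool-x heading yaw (deg)"
    s=arm.read_state();R=Ro.from_rotvec(s["orientation"])
    a=np.radians(yaw);X=np.array([np.cos(a),np.sin(a),0]);Z=np.array([0,0,-1.])
    T=Ro.from_matrix(np.c_[X,np.cross(Z,X),Z])
    print("shift",np.round(R.inv().apply(np.array([x,y,z])-s["position"])/1000,4),"turn",np.round((R.inv()*T).as_rotvec(),4),"t",round(s["t"],2),"pos",np.round(s["position"],1),"w",round(s["gripper_width"],3),"F",np.round(s["contact_force"],1),"g",round(s["grasp_force"],1))
E
python3 -c "
from h import *;from plant import arm;go(arm,600,-175,250,84)"
```

```text
shift [ 0.4721 -0.2148 -0.0192] turn [-0.0015 -0.0011 -1.0353] t 0.15 pos [ 260.8 -567.3  230.3] w 0.999 F [-1.1  0.5  0.5] g 0.0
```

>>> {"op": "jog_arm", "data": {
  "motion": [
    [[0.472, -0.215, -0.019], [0, 0, -1.035], 0.5],
    [[0.472, -0.215, -0.019], [0, 0, -1.035], 0.5],
    [[0.472, -0.215, -0.019], [0, 0, -1.035], 0.5],
    [[0.472, -0.215, -0.019], [0, 0, -1.035], 0.5],
    [[0.472, -0.215, -0.019], [0, 0, -1.035], 0.5],
    [[0.472, -0.215, -0.019], [0, 0, -1.035], 0.5],
    [[0.472, -0.215, -0.019], [0, 0, -1.035], 0.5],
    [[0.472, -0.215, -0.019], [0, 0, -1.035], 0.5],
    [[0.472, -0.215, -0.019], [0, 0, -1.035], 0.5],
    [[0.472, -0.215, -0.019], [0, 0, -1.035], 0.5],
    [[0.472, -0.215, -0.019], [0, 0, -1.035], 0.5],
    [[0.472, -0.215, -0.019], [0, 0, -1.035], 0.5]
  ]
}}

```text
t: 1.35
position: [601.4, -173.1, 249.9]
orientation: [-2.33, -2.106, -0.0]
contact_force: [-0.2, -0.3, 0.7]
gripper_width: 0.496
grasp_force: 0.0
```

```bash
python3 - <<'E'
from plant import arm
from h import *
c=arm.camera("wrist");pickle.dump(c,open("c1.pkl","wb"));cv2.imwrite("pics/w1.png",c["img"])
go(arm,600,-175,250,84)
E
```

```text
shift [-0.0003 -0.     -0.0003] turn [-0.0014  0.0006  0.0022] t 1.4 pos [ 600.1 -174.7  249.7] w 0.499 F [-0.9 -0.3 -0.1] g 0.0
```

View pics/w1.png

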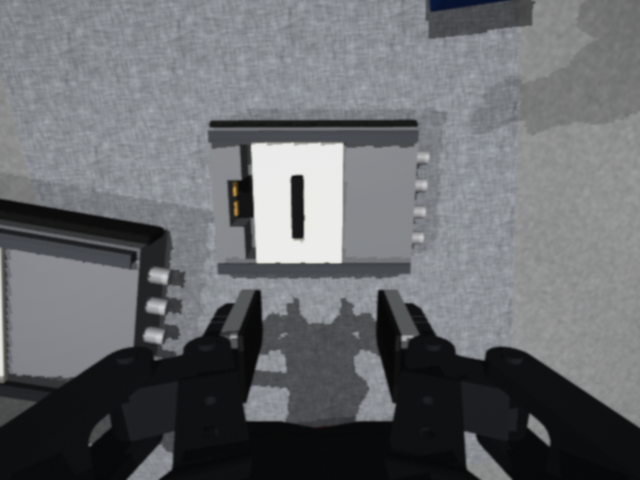

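Wrist view: white cover at columns 252–343, rows 142–262, with the rib at (297,207). The deck runs from about column 213 to 412, and the open part of the bay shows at (240,200).

```bash
cat >> h.py <<'E'
def rect(c,mask,z,near=None,minA=60):
    "largest (or nearest to pixel) blob -> its contour on plane z -> minAreaRect in world (mm)"
    n=[k for k in cv2.findContours(mask.astype(np.uint8),cv2.RETR_EXTERNAL,cv2.CHAIN_APPROX_NONE)[0] if cv2.contourArea(k)>minA]
    k=max(n,key=cv2.contourArea) if near is None else min(n,key=lambda k:abs(cv2.pointPolygonTest(k,near,True)) if cv2.pointPolygonTest(k,near,False)<0 else -1)
    W=np.array([ray(c,p,z)[:2] for p in k.reshape(-1,2)],np.float32)
    return cv2.minAreaRect(W),cv2.boundingRect(k)
E
python3 - <<'E'
from h import *
c=pickle.load(open("c1.pkl","rb"));im=c["img"].astype(int)
g=im.mean(2)
wm=(im.min(2)>195);print("cover",rect(c,wm,55,near=(270,200)))
k=np.zeros_like(wm);k[165:250,280:315]=(g<60)[165:250,280:315];print("rib",rect(c,k,73))
for r in (155,180,200,230,250): print(r,"end cols", [(x,int(g[r,x]),int(g[r,x+1])) for x in range(195,430) if abs(g[r,x+1]-g[r,x])>14])
for col in (225,380,400): print(col,[(y,int(g[y,col]),int(g[y+1,col])) for y in range(105,290) if abs(g[y+1,col]-g[y,col])>14])
E
```

```text
cover (((584.433349609375, -167.3729248046875), (100.42353057861328, 73.4231948852539), 84.41355895996094), (252, 143, 91, 120))
rib (((585.197509765625, -165.87998962402344), (48.965091705322266, 8.696139335632324), 85.1255111694336), (292, 176, 12, 62))
155 end cols [(238, 134, 117), (239, 117, 87), (240, 87, 53), (241, 53, 38), (249, 61, 94), (250, 94, 155), (251, 155, 208), (252, 208, 230), (341, 230, 209), (342, 209, 169), (343, 169, 137), (428, 178, 155), (429, 155, 133)]
180 end cols [(226, 123, 103), (227, 103, 87), (240, 64, 48), (241, 48, 28), (250, 24, 55), (251, 55, 122), (252, 122, 192), (253, 192, 227), (288, 230, 206), (289, 206, 149), (290, 149, 76), (291, 76, 33), (301, 24, 47), (302, 47, 114), (303, 114, 187), (304, 187, 226), (341, 227, 194), (342, 194, 149), (343, 149, 132)]
200 end cols [(227, 125, 95), (228, 95, 59), (229, 59, 38), (251, 28, 67), (252, 67, 138), (253, 138, 201), (254, 201, 229), (289, 226, 182), (290, 182, 106), (291, 106, 45), (292, 45, 26), (301, 24, 43), (302, 43, 109), (303, 109, 185), (304, 185, 225), (341, 227, 192), (342, 192, 143), (343,
[... 511 characters left out ...]
41, 194, 146), (342, 146, 121)]
225 [(118, 137, 123), (119, 123, 85), (120, 85, 46), (121, 46, 28), (126, 35, 69), (127, 69, 102), (130, 96, 81), (146, 85, 106), (147, 106, 129), (261, 123, 106), (262, 106, 77), (273, 85, 108), (274, 108, 132)]
380 [(118, 130, 104), (119, 104, 62), (120, 62, 30), (125, 26, 47), (126, 47, 81), (127, 81, 107), (129, 107, 88), (146, 81, 101), (147, 101, 127), (261, 113, 99), (262, 99, 75), (277, 84, 104), (278, 104, 131), (279, 131, 146), (288, 143, 108), (289, 108, 58)]
400 [(118, 109, 81), (119, 81, 46), (120, 46, 28), (125, 29, 56), (126, 56, 91), (127, 91, 110), (129, 106, 87), (146, 89, 106), (147, 106, 127), (262, 99, 74), (273, 89, 113), (274, 113, 135)]
```

```bash
python3 - <<'E'
from h import *
from plant import arm
c=pickle.load(open("c1.pkl","rb"))
A=[ray(c,(x,y),59) for x,y in((225,147),(400,147),(225,262),(400,262.5))]
print([np.round(a[:2],1) for a in A],np.degrees(np.arctan2(*(A[1]-A[0])[1::-1])),np.degrees(np.arctan2(*(A[3]-A[2])[1::-1])))
for e in((227.5,180),(228.7,200),(241,155),(244.5,230)): print(np.round(ray(c,e,50)[:2],1))
go(arm,585,-166.5,61,84.8)
E
```

```text
[array([ 532.7, -114.7]), array([ 670.8, -128.5]), array([ 517.3, -209.7]), array([ 666.2, -225.1])] -5.7210861899018095 -5.897186200542124
[ 528.4 -141.6]
[ 526.8 -158.4]
[ 542.7 -122.5]
[ 536.2 -185.5]
shift [ 0.0068 -0.0156  0.1887] turn [-0.0014  0.0006 -0.0117] t 1.4 pos [ 600.1 -174.7  249.7] w 0.499 F [-0.9 -0.3 -0.1] g 0.0
```

>>> {"op": "jog_arm", "data": {
  "motion": [
    [[0.007, -0.0155, 0.05], [0, 0, -0.017], 0.5],
    [[0.007, -0.0155, 0.1], [0, 0, -0.017], 0.5],
    [[0.007, -0.0155, 0.14], [0, 0, -0.017], 0.5],
    [[0.007, -0.0155, 0.17], [0, 0, -0.017], 0.5],
    [[0.007, -0.0155, 0.188], [0, 0, -0.017], 0.5],
    [[0.007, -0.0155, 0.188], [0, 0, -0.017], 0.5],
    [[0.007, -0.0155, 0.188], [0, 0, -0.017], 0.1],
    [[0.007, -0.0155, 0.188], [0, 0, -0.017], 0.0],
    [[0.007, -0.0155, 0.188], [0, 0, -0.017], 0.0],
    [[0.007, -0.0155, 0.188], [0, 0, -0.017], 0.0],
    [[0.007, -0.0155, 0.188], [0, 0, -0.017], 0.0]
  ]
}}

```text
t: 2.5
position: [586.3, -168.2, 64.3]
orientation: [2.314, 2.12, -0.0]
contact_force: [-2.9, -3.3, 5.9]
gripper_width: 0.093
grasp_force: 61.3
```

>>> {"op": "jog_arm", "data": {
  "motion": [
    [[0, 0.01, 0], [0, 0, 0], 0.0],
    [[0, 0.02, 0], [0, 0, 0], 0.0],
    [[0, 0.03, 0], [0, 0, 0], 0.0],
    [[0, 0.04, 0], [0, 0, 0], 0.0],
    [[0, 0.045, 0], [0, 0, 0], 0.0],
    [[0, 0.045, 0], [0, 0, 0], 0.0],
    [[0, 0.045, 0], [0, 0, 0], 0.0]
  ]
}}

```text
t: 3.2
position: [630.9, -172.5, 64.3]
orientation: [2.314, 2.12, -0.002]
contact_force: [-3.6, -4.0, 5.9]
gripper_width: 0.096
grasp_force: 61.4
```

```bash
python3 -c "
from h import *;from plant import arm;go(arm,631,-171,64,84.5)"
```

```text
shift [ 0.0015 -0.      0.0003] turn [0.0015 0.0028 0.0086] t 3.2 pos [ 630.9 -172.5   64.3] w 0.096 F [-3.6 -4.   5.9] g 61.4
```

>>> {"op": "jog_arm", "data": {
  "motion": [
    [[0, 0.001, 0], [0, 0, 0], 0.0],
    [[0, 0.002, 0], [0, 0, 0], 0.0],
    [[0, 0.003, 0], [0, 0, 0], 0.0],
    [[0, 0.003, 0], [0, 0, 0], 0.0]
  ]
}}

```text
t: 3.6
position: [631.0, -172.5, 64.2]
orientation: [-2.314, -2.121, 0.008]
contact_force: [-10.6, -4.5, 12.4]
gripper_width: 0.091
grasp_force: 62.0
```

>>> {"op": "jog_arm", "data": {
  "motion": [
    [[0, 0.0, 0], [0, 0, 0], 0.3],
    [[0, 0.0, 0], [0, 0, 0], 0.4],
    [[0, 0.0, 0], [0, 0, 0], 0.4],
    [[0, 0, -0.04], [0, 0, 0], 0.4],
    [[0, -0.03, -0.09], [0, 0, 0], 0.6],
    [[-0.015, -0.07, -0.12], [0, 0, 0], 0.8],
    [[-0.015, -0.07, -0.14], [0, 0, 0], 1.0],
    [[-0.015, -0.07, -0.14], [0, 0, 0], 1.0],
    [[-0.015, -0.07, -0.14], [0, 0, 0], 1.0]
  ]
}}

```text
t: 4.5
position: [562.9, -179.8, 203.0]
orientation: [2.315, 2.12, 0.002]
contact_force: [0.7, -0.2, -0.3]
gripper_width: 1.0
grasp_force: 0.0
```

```bash
python3 - <<'E'
from plant import arm
from h import *
c=arm.camera("wrist");pickle.dump(c,open("c2.pkl","wb"));cv2.imwrite("pics/w2.png",c["img"])
go(arm,520,150,250,90)
E
```

```text
shift [ 0.3245 -0.0709 -0.0482] turn [-0.0002 -0.0005 -0.0876] t 4.55 pos [ 562.3 -179.4  201.6] w 1.003 F [ 0.7 -0.  -0.4] g 0.0
```

View pics/w2.png

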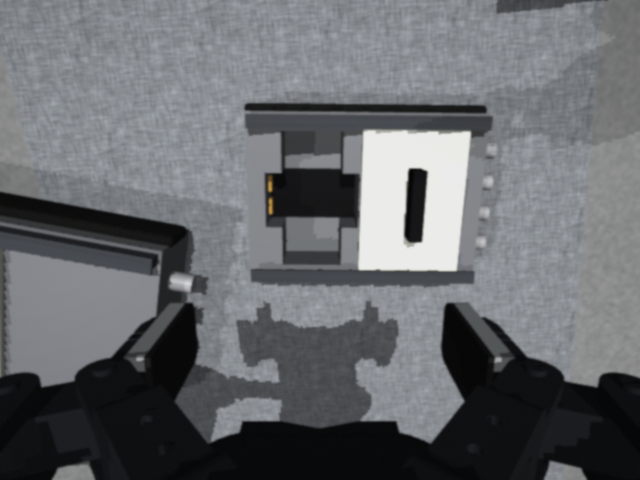

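Wrist view: cover open (white, columns 360–470), bay pocket at about columns 265–358, rows 170–217, finger wells at columns 282–342. The bay is clear.

```bash
python3 - <<'E'
from h import *
c=pickle.load(open("c2.pkl","rb"));g=c["img"].astype(float).mean(2)
def edges(v,a,b,th=8):
    d=np.abs(np.convolve(v,[1,1,0,-1,-1],'same'))/2
    return [i for i in range(a,b) if d[i]>th*2 and d[i]==d[i-2:i+3].max()]
for col in (258,274,276,350,352): 
    for i in edges(g[:,col],100,290): print("col",col,i,int(g[i-3,col]),int(g[i+3,col]),np.round(ray(c,(col,i),50)[:2],1),np.round(ray(c,(col,i),59)[:2],1))
for r in (140,150,180,210,235,250):
    for i in edges(g[r],240,480): print("row",r,i,int(g[r,i-3]),int(g[r,i+3]),np.round(ray(c,(i,r),50)[:2],1))
k=np.zeros(g.shape,bool);k[155:260,395:440]=(g<75)[155:260,395:440];print("rib",rect(c,k,73))
E
```

```text
col 258 103 138 27 [529.3 -94.2] [530.5 -94.7]
col 258 110 26 105 [528.8 -98.7] [530.  -99.1]
col 258 114 92 74 [ 528.4 -101.3] [ 529.6 -101.7]
col 258 134 76 141 [ 526.7 -114.5] [ 528.  -114.5]
col 258 268 133 69 [ 514.3 -212.6] [ 515.9 -209.5]
col 258 282 71 145 [ 512.9 -223.9] [ 514.6 -220.5]
col 274 103 124 23 [540.2 -95.1] [541.1 -95.6]
col 274 110 21 108 [539.7 -99.6] [ 540.6 -100. ]
col 274 114 86 74 [ 539.4 -102.3] [ 540.3 -102.6]
col 274 133 76 141 [ 537.9 -114.8] [ 538.9 -114.8]
col 274 173 139 12 [ 534.7 -142.3] [ 535.8 -141.4]
col 274 217 21 57 [ 531.  -174.2] [ 532.1 -172.4]
col 274 227 57 137 [ 530.1 -181.8] [ 531.3 -179.7]
col 274 268 116 69 [ 526.4 -213.7] [ 527.7 -210.6]
col 274 284 74 154 [ 524.9 -226.6] [ 526.2 -223.1]
col 276 103 129 24 [541.6 -95.2] [542.4 -95.8]
col 276 110 23 109 [541.1 -99.8] [ 541.9 -100.2]
col 276 114 86 74 [ 540.8 -102.4] [ 541.6 -102.7]
col 276 132 75 141 [ 539.4 -114.3] [ 540.3 -114.2]
col 276 173 139 11 [ 536.1 -142.5] [ 537.1 -141.6]
col 276 216 20 56 [ 532.5 -173.6] [ 533.6 -171.8]
col 276 227 57 137 [ 531.6 -181.9] [ 532.7 -179.8]
col
[... 1791 characters left out ...]
  -178.6]
row 210 462 234 132 [ 668.8 -181.1]
row 210 479 135 171 [ 681.2 -182.2]
row 235 282 137 57 [ 535.3 -188.4]
row 235 286 52 117 [ 538.3 -188.6]
row 235 338 135 100 [ 576.9 -192. ]
row 235 341 98 136 [ 579.1 -192.2]
row 235 359 135 234 [ 592.4 -193.4]
row 235 404 233 8 [ 625.8 -196.3]
row 235 422 22 234 [ 639.2 -197.5]
row 235 460 234 135 [ 667.4 -200. ]
row 250 282 136 55 [ 534. -200.]
row 250 286 60 100 [ 537.  -200.2]
row 250 337 103 78 [ 575.2 -203.6]
row 250 341 74 135 [ 578.2 -203.8]
row 250 359 130 234 [ 591.7 -205. ]
row 250 458 234 134 [ 666.  -211.6]
rib (((629.1900024414062, -170.1311492919922), (49.21681594848633, 11.87762451171875), 84.43541717529297), (405, 169, 22, 73))
```

>>> {"op": "jog_arm", "data": {
  "motion": [
    [[0.3245, -0.071, -0.048], [0, 0, -0.088], 1.0],
    [[0.3245, -0.071, -0.048], [0, 0, -0.088], 1.0],
    [[0.3245, -0.071, -0.048], [0, 0, -0.088], 1.0],
    [[0.3245, -0.071, -0.048], [0, 0, -0.088], 1.0],
    [[0.3245, -0.071, -0.048], [0, 0, -0.088], 1.0],
    [[0.3245, -0.071, -0.048], [0, 0, -0.088], 1.0],
    [[0.3245, -0.071, -0.048], [0, 0, -0.088], 1.0],
    [[0.3245, -0.071, -0.048], [0, 0, -0.088], 1.0],
    [[0.3245, -0.071, -0.048], [0, 0, -0.088], 1.0]
  ]
}}

```text
t: 5.45
position: [519.2, 150.6, 248.4]
orientation: [-2.217, -2.224, 0.004]
contact_force: [-0.3, -0.5, -0.3]
gripper_width: 1.0
grasp_force: 0.0
```

```bash
python3 - <<'E'
from plant import arm
from h import *
c=arm.camera("wrist");pickle.dump(c,open("c3.pkl","wb"));cv2.imwrite("pics/w3.png",c["img"])
go(arm,520,150,250,90)
E
```

```text
shift [ 0.0004  0.0006 -0.0015] turn [-0.0029  0.0012  0.0012] t 5.5 pos [519.4 149.6 248.5] w 1.004 F [-0.1 -0.1  1.1] g 0.0
```

View pics/w3.png

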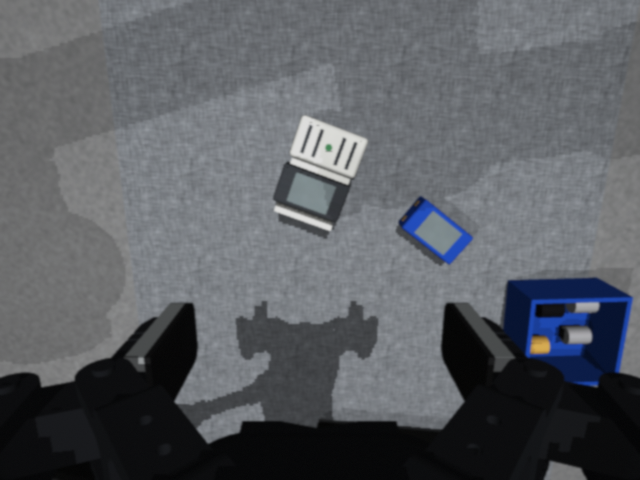

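Wrist view: charger with the dark pack at about (311,193), its box at (328,147), and the blue decoy at (435,230).

```bash
python3 - <<'E'
from h import *
from plant import arm
c=pickle.load(open("c3.pkl","rb"));im=c["img"].astype(int);g=im.mean(2)
roi=np.zeros(g.shape,bool);roi[100:245,255:385]=True
sat=im.max(2)-im.min(2)
wh=roi&(im.min(2)>165)
print("box",rect(c,wh,36,near=(328,147)));print("wall",rect(c,wh,43,near=(300,218)))
lab=roi&(im[...,0]>im[...,2]+8)&(g>90)
dk=roi&(g<75)
for th in (60,75,90):
    dk=roi&(g<th);dk[:160]=0;dk[212:]&=False
    print("dark",th,rect(c,dk,40,near=(282,190)))
hsv=cv2.cvtColor(c["img"],cv2.COLOR_BGR2HSV)
print(im[193,311],im[178,290],im[180,345],im[240,340])
r,_=rect(c,roi&(np.abs(im-im[193,311]).sum(2)<30),40,near=(311,193));print("label",r)
bl=(im[...,0]>im[...,2]+60);print("blue",rect(c,bl,24,near=(435,230)))
cv2.imwrite("pics/z.png",cv2.resize(c["img"][105:250,260:490],None,fx=3,fy=3,interpolation=cv2.INTER_CUBIC))
E
```

```text
box (((526.3466796875, 200.95326232910156), (34.353450775146484, 58.12924575805664), 69.86541748046875), (290, 116, 77, 60))
wall (((504.7857971191406, 140.7909698486328), (5.28148889541626, 52.38274383544922), 70.15970611572266), (274, 206, 58, 25))
dark 60 (((513.8427734375, 165.64077758789062), (27.03207778930664, 56.8852653503418), 70.52350616455078), (286, 163, 64, 49))
dark 75 (((512.2813720703125, 162.31871032714844), (36.20378494262695, 58.9194221496582), 70.8309555053711), (274, 162, 77, 50))
dark 90 (((512.3317260742188, 162.356201171875), (37.646156311035156, 60.36930847167969), 72.49053955078125), (273, 162, 79, 50))
[143 141 128] [71 67 63] [200 205 204] [140 134 130]
label ((511.86883544921875, 161.82662963867188), (24.30003547668457, 33.9322624206543), 70.08417510986328)
blue (((627.4573364257812, 124.0693588256836), (33.727996826171875, 61.45826721191406), 52.55439376831055), (402, 200, 71, 64))
```

View pics/z.png

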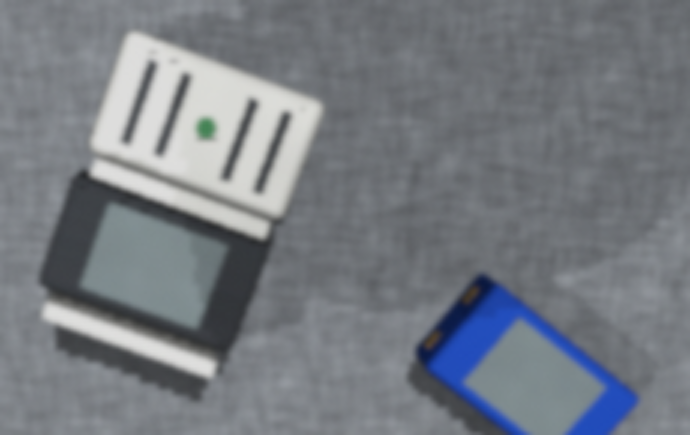

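The close view shows the dark pack with a grey label lying in the white charger, centre (512,162) and long axis at −20°. The blue pack stands clear of the fingers.

```bash
python3 -c "
from h import *;from plant import arm;go(arm,512,161.7,16,70)"
```

```text
shift [ 0.0124 -0.0067  0.2325] turn [-0.0027  0.0017  0.3503] t 5.5 pos [519.4 149.6 248.5] w 1.004 F [-0.1 -0.1  1.1] g 0.0
```

>>> {"op": "jog_arm", "data": {
  "motion": [
    [[0.0125, -0.0065, 0.0], [0, 0, 0.15], 1.0],
    [[0.0125, -0.0065, 0.03], [0, 0, 0.3], 1.0],
    [[0.0125, -0.0065, 0.08], [0, 0, 0.35], 1.0],
    [[0.0125, -0.0065, 0.13], [0, 0, 0.35], 1.0],
    [[0.0125, -0.0065, 0.16], [0, 0, 0.35], 1.0],
    [[0.0125, -0.0065, 0.18], [0, 0, 0.35], 1.0],
    [[0.0125, -0.0065, 0.2], [0, 0, 0.35], 1.0],
    [[0.0125, -0.0065, 0.215], [0, 0, 0.35], 1.0],
    [[0.0125, -0.0065, 0.225], [0, 0, 0.35], 1.0],
    [[0.0125, -0.0065, 0.2325], [0, 0, 0.35], 1.0],
    [[0.0125, -0.0065, 0.2325], [0, 0, 0.35], 1.0]
  ]
}}

```text
t: 6.6
position: [513.0, 161.6, 17.0]
orientation: [-2.574, -1.8, 0.002]
contact_force: [-0.4, -0.8, 0.0]
gripper_width: 1.0
grasp_force: 0.0
```

>>> {"op": "jog_arm", "data": {
  "motion": [
    [[0, 0, 0], [0, 0, 0], 0.6],
    [[0, 0, 0], [0, 0, 0], 0.5],
    [[0, 0, 0], [0, 0, 0], 0.5],
    [[0, 0, 0], [0, 0, 0], 0.5],
    [[0, 0, 0], [0, 0, 0], 0.5]
  ]
}}

```text
t: 7.1
position: [514.8, 162.5, 19.1]
orientation: [2.573, 1.8, 0.004]
contact_force: [-0.3, 0.2, 5.7]
gripper_width: 0.684
grasp_force: 66.7
```

>>> {"op": "jog_arm", "data": {
  "motion": [
    [[0, 0, -0.005], [0, 0, 0], 0.4],
    [[0, 0, -0.015], [0, 0, 0], 0.4],
    [[0, 0, -0.03], [0, 0, 0], 0.4],
    [[0, 0, -0.05], [0, 0, 0], 0.4],
    [[0, 0, -0.07], [0, 0, 0], 0.4],
    [[0, 0, -0.08], [0, 0, 0], 0.4],
    [[0, 0, -0.08], [0, 0, 0], 0.4],
    [[0, 0, -0.08], [0, 0, 0], 0.4]
  ]
}}

```text
t: 7.9
position: [513.1, 162.0, 97.8]
orientation: [-2.574, -1.801, 0.0]
contact_force: [0.3, 0.4, -1.9]
gripper_width: 0.686
grasp_force: 66.0
```

```bash
python3 -c "
from h import *;from plant import arm;go(arm,540,15,97,84.7)"
```

```text
shift [-0.1289  0.0757  0.0008] turn [-1.000e-04  0.000e+00 -2.575e-01] t 7.9 pos [513.1 162.   97.8] w 0.686 F [ 0.3  0.4 -1.9] g 66.0
```

>>> {"op": "jog_arm", "data": {
  "motion": [
    [[-0.04, 0.02, 0], [0, 0, -0.08], 0.4],
    [[-0.085, 0.05, 0], [0, 0, -0.18], 0.4],
    [[-0.129, 0.0755, 0], [0, 0, -0.2575], 0.4],
    [[-0.129, 0.0755, 0.03], [0, 0, -0.2575], 0.4],
    [[-0.129, 0.0755, 0.055], [0, 0, -0.2575], 0.4],
    [[-0.129, 0.0755, 0.075], [0, 0, -0.2575], 0.4],
    [[-0.129, 0.0755, 0.085], [0, 0, -0.2575], 0.4],
    [[-0.129, 0.0755, 0.09], [0, 0, -0.2575], 0.4],
    [[-0.129, 0.0755, 0.093], [0, 0, -0.2575], 0.4],
    [[-0.129, 0.0755, 0.094], [0, 0, -0.2575], 0.4],
    [[-0.129, 0.0755, 0.094], [0, 0, -0.2575], 0.4]
  ]
}}

```text
t: 9.0
position: [540.9, 15.2, 4.5]
orientation: [2.321, 2.116, 0.002]
contact_force: [0.5, -0.7, -1.4]
gripper_width: 0.687
grasp_force: 65.9
```

>>> {"op": "jog_arm", "data": {
  "motion": [
    [[0, 0, 0.001], [0, 0, 0], 0.4],
    [[0, 0, 0.002], [0, 0, 0], 0.4],
    [[0, 0, 0.002], [0, 0, 0], 0.4]
  ]
}}

```text
t: 9.3
position: [541.0, 15.1, 3.1]
orientation: [2.321, 2.116, 0.002]
contact_force: [-1.7, 0.5, 4.6]
gripper_width: 0.688
grasp_force: 66.7
```

>>> {"op": "jog_arm", "data": {
  "motion": [
    [[0, 0, 0], [0, 0, 0], 0.8],
    [[0, 0, 0], [0, 0, 0], 1.0],
    [[0, 0, 0], [0, 0, 0], 1.0],
    [[0, 0, -0.03], [0, 0, 0], 1.0],
    [[0, 0, -0.08], [0, 0, 0], 1.0],
    [[0, 0, -0.13], [0, 0, 0], 1.0],
    [[0, 0, -0.18], [0, 0, 0], 1.0],
    [[0, 0, -0.18], [0, 0, 0], 1.0],
    [[0, 0, -0.18], [0, 0, 0], 1.0]
  ]
}}

```text
t: 10.2
position: [541.3, 15.0, 183.6]
orientation: [2.32, 2.114, 0.004]
contact_force: [-0.6, 0.3, -1.3]
gripper_width: 1.004
grasp_force: 0.0
```

```bash
python3 - <<'E'
from plant import arm
from h import *
c=arm.camera("wrist");pickle.dump(c,open("c4.pkl","wb"));cv2.imwrite("pics/w4.png",c["img"])
go(arm,540,15,5,-5.3)
P=np.array([[x,y,24.] for x,y in((510,-2),(570,-2),(570,32),(510,32))]);print(proj(c,P).round())
im=c["img"].astype(int);g=im.mean(2);pc=proj(c,[540,15,24])[0];print(pc,im[int(pc[1]),int(pc[0])])
u,v=map(int,pc);roi=np.zeros(g.shape,bool);roi[v-60:v+60,u-70:u+70]=1
for th in(70,85): print(rect(c,roi&(g<th),24,near=(u-34,v)))
print("label",rect(c,roi&(np.abs(im-im[v,u]).sum(2)<20),24,near=(u,v)))
E
```

```text
shift [-0.      0.0005  0.1764] turn [-4.0000e-04  4.0000e-04  1.5708e+00] t 10.25 pos [539.6  15.1 181.4] w 0.997 F [-0.4  0.2 -0.8] g 0.0
[[279. 244.]
 [357. 237.]
 [354. 193.]
 [273. 200.]]
[315.78780413 218.83166158] [151 148 134]
(((541.6270141601562, 14.800606727600098), (37.72410583496094, 58.138980865478516), 84.71670532226562), (279, 194, 79, 50))
(((541.3838500976562, 14.016490936279297), (39.330467224121094, 59.251731872558594), 84.71669006347656), (278, 194, 80, 52))
label (((541.2884521484375, 13.858076095581055), (23.146278381347656, 33.930030822753906), 84.70972442626953), (295, 205, 46, 31))
```

View pics/w4.png

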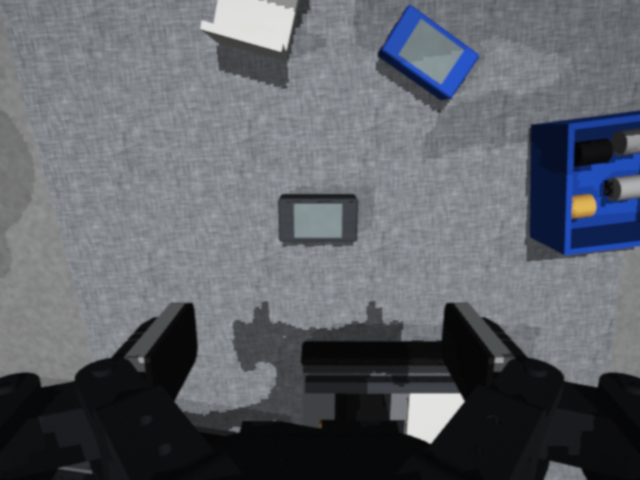

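Wrist view: the pack lies flat on the bench at (318,219), clear of everything, aligned with the instrument.

>>> {"op": "jog_arm", "data": {
  "motion": [
    [[-0.001, 0.0015, 0.0], [0, 0, 0.15], 0.8],
    [[-0.001, 0.0015, 0.0], [0, 0, 0.3], 0.8],
    [[-0.001, 0.0015, 0.0], [0, 0, 0.45], 0.8],
    [[-0.001, 0.0015, 0.0], [0, 0, 0.6], 0.8],
    [[-0.001, 0.0015, 0.0], [0, 0, 0.75], 0.8],
    [[-0.001, 0.0015, 0.0], [0, 0, 0.9], 0.8],
    [[-0.001, 0.0015, 0.02], [0, 0, 1.05], 0.8],
    [[-0.001, 0.0015, 0.04], [0, 0, 1.2], 0.8],
    [[-0.001, 0.0015, 0.06], [0, 0, 1.35], 0.8],
    [[-0.001, 0.0015, 0.08], [0, 0, 1.5], 0.8],
    [[-0.001, 0.0015, 0.1], [0, 0, 1.571], 0.8],
    [[-0.001, 0.0015, 0.1], [0, 0, 1.571], 0.8]
  ]
}}

```text
t: 11.45
position: [535.9, 14.2, 76.1]
orientation: [-3.138, 0.145, 0.02]
contact_force: [-0.9, -1.1, -0.2]
gripper_width: 0.803
grasp_force: 0.0
```

```bash
python3 -c "
from h import *;from plant import arm;go(arm,541.3,13.9,4,-5.3)"
```

```text
shift [ 0.0063 -0.0003  0.072 ] turn [ 0.0005  0.0125 -0.0001] t 11.45 pos [535.9  14.2  76.1] w 0.803 F [-0.9 -1.1 -0.2] g 0.0
```

>>> {"op": "jog_arm", "data": {
  "motion": [
    [[0, 0, 0], [0, 0, 0], 0.8],
    [[0, 0, 0], [0, 0, 0], 0.8],
    [[0, 0, 0], [0, 0, 0], 0.8]
  ]
}}

```text
t: 11.75
position: [542.4, 13.9, 82.7]
orientation: [3.138, -0.145, 0.003]
contact_force: [1.4, 0.2, 0.1]
gripper_width: 0.799
grasp_force: 0.0
```

```bash
python3 -c "
from h import *;from plant import arm;go(arm,541.3,13.9,4,-5.3);print(arm.read_state()['qpos'].round(2))"
```

```text
shift [-0.0012  0.0001  0.0787] turn [-0.0001 -0.0018  0.0005] t 11.75 pos [542.4  13.9  82.7] w 0.799 F [1.4 0.2 0.1] g 0.0
[-0.05  0.34  1.93 -0.    0.87  1.61]
```

>>> {"op": "jog_arm", "data": {
  "motion": [
    [[-0.0005, 0, 0.03], [0, 0, 0], 0.8],
    [[-0.0005, 0, 0.055], [0, 0, 0], 0.8],
    [[-0.0005, 0, 0.07], [0, 0, 0], 0.8],
    [[-0.0005, 0, 0.078], [0, 0, 0], 0.8],
    [[-0.0005, 0, 0.078], [0, 0, 0], 0.8],
    [[-0.0005, 0, 0.078], [0, 0, 0], 0.3],
    [[-0.0005, 0, 0.078], [0, 0, 0], 0.1],
    [[-0.0005, 0, 0.078], [0, 0, 0], 0.1],
    [[-0.0005, 0, 0.078], [0, 0, 0], 0.1],
    [[-0.0005, 0, 0.078], [0, 0, 0], 0.1]
  ]
}}

```text
t: 12.75
position: [542.6, 13.9, 5.2]
orientation: [3.138, -0.145, 0.005]
contact_force: [-0.3, -0.3, 6.5]
gripper_width: 0.384
grasp_force: 61.8
```

```bash
python3 -c "
from h import *;from plant import arm;go(arm,541.3,13.9,4,-5.3)"
```

```text
shift [-0.0013  0.0001  0.0012] turn [-0.0001 -0.0029 -0.0001] t 12.75 pos [542.6  13.9   5.2] w 0.384 F [-0.3 -0.3  6.5] g 61.8
```

>>> {"op": "jog_arm", "data": {
  "motion": [
    [[0, 0, -0.01], [0, 0, 0], 0.1],
    [[0, 0, -0.04], [0, 0, 0], 0.1],
    [[0, 0, -0.08], [0, 0, 0], 0.1],
    [[0.005, 0.02, -0.095], [0, 0, 0], 0.1],
    [[0.0125, 0.06, -0.095], [0, 0, 0], 0.1],
    [[0.02, 0.1, -0.095], [0, 0, 0], 0.1],
    [[0.028, 0.14, -0.095], [0, 0, 0], 0.1],
    [[0.033, 0.165, -0.095], [0, 0, 0], 0.1],
    [[0.035, 0.176, -0.095], [0, 0, 0], 0.1],
    [[0.035, 0.176, -0.095], [0, 0, 0], 0.1],
    [[0.035, 0.176, -0.095], [0, 0, 0], 0.1],
    [[0.035, 0.176, -0.095], [0, 0, 0], 0.1]
  ]
}}

```text
t: 13.95
position: [559.0, -162.9, 98.4]
orientation: [-3.137, 0.143, 0.002]
contact_force: [0.5, 0.2, -1.5]
gripper_width: 0.387
grasp_force: 61.0
```

```bash
python3 - <<'E'
from plant import arm
from h import *
go(arm,559.7,-164.5,100,-5.3)
c=arm.camera("wrist");pickle.dump(c,open("c5.pkl","wb"))
s=arm.camera("scene");d=arm.camera("side")
P=[[559.7,-164.5,118],[559.7,-164.5,50]]
cv2.imwrite("pics/w5.png",np.hstack([c["img"][::2,::2],cv2.resize(s["img"][215:335,170:330],None,fx=2,fy=2),])) 
for n,k in(("w",c),("s",s),("d",d)): print(n,proj(k,P).round(1))
E
```

```text
shift [ 0.0008  0.0016 -0.0016] turn [-0.0009  0.0013  0.0012] t 13.95 pos [ 559.  -162.9   98.4] w 0.387 F [ 0.5  0.2 -1.5] g 61.0
w [[323.6 334.4]
 [322.1 266.7]]
s [[232.  247.3]
 [235.9 272.8]]
d [[342.7 203.8]
 [341.4 225. ]]
```

View pics/w5.png

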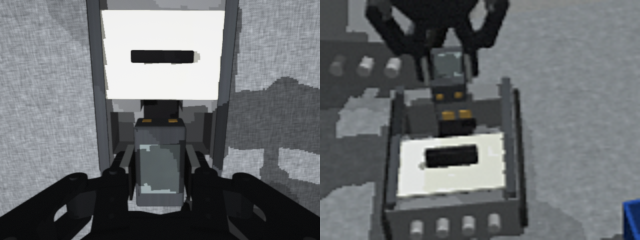

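Wrist half: the pack in the fingers at about (320,330) full-res, with the pocket showing ahead of it at (320,225). Scene half: pack held upright over the bay. I'll compare pack and bay edges numerically.

```bash
python3 - <<'E'
from h import *
from plant import arm
c=pickle.load(open("c5.pkl","rb"));g=c["img"].astype(float).mean(2)
def edges(v,a,b,th=8):
    d=np.abs(np.convolve(v,[1,1,0,-1,-1],'same'))/2
    return [i for i in range(a,b) if d[i]>th and d[i]==d[i-2:i+3].max()]
for r in (204,210,216,236,258,266,274):
    print("row",r,[(i,int(g[r,i-3]),int(g[r,i+3])) for i in edges(g[r],200,450)])
for col in (295,320,345):
    print("col",col,[(i,int(g[i-3,col]),int(g[i+3,col])) for i in edges(g[:,col],190,300)])
cv2.imwrite("pics/z5.png",cv2.resize(c["img"][190:440,200:450],None,fx=2.4,fy=2.4,interpolation=cv2.INTER_CUBIC))
E
```

```text
row 204 [(209, 87, 71), (223, 80, 152), (280, 135, 31), (286, 31, 11), (314, 14, 29), (353, 27, 15), (364, 42, 151), (422, 151, 129), (433, 129, 75)]
row 210 [(209, 86, 67), (213, 69, 81), (224, 80, 158), (236, 159, 138), (280, 136, 34), (287, 43, 19), (353, 27, 21), (356, 21, 35), (364, 32, 150), (389, 148, 133), (402, 132, 104), (410, 104, 151), (422, 151, 129), (433, 129, 69), (444, 71, 45)]
row 216 [(210, 85, 74), (213, 73, 80), (226, 81, 158), (237, 159, 139), (280, 134, 101), (283, 95, 112), (287, 132, 29), (357, 17, 69), (361, 69, 55), (364, 53, 82), (415, 83, 151), (422, 151, 128), (432, 116, 41)]
row 236 [(211, 84, 60), (215, 64, 78), (220, 80, 36), (236, 36, 81), (269, 82, 154), (276, 149, 51), (286, 50, 28), (362, 36, 82), (388, 84, 61), (407, 61, 31), (424, 31, 61), (431, 61, 42)]
row 258 [(212, 83, 65), (216, 68, 80), (222, 80, 36), (237, 32, 61), (271, 64, 58), (275, 54, 71), (369, 66, 50), (372, 52, 61), (373, 46, 61), (406, 60, 30), (422, 31, 61), (429, 61, 42)]
row 266 [(213, 82, 70), (216, 78, 80), (222, 80, 36), (237, 30, 61), (268, 59, 80), (368, 67, 44), (372, 50, 61), (405, 61, 31), (422, 31, 60), (428, 60, 42)]
row 274 [(214, 82, 69), (217, 66, 80), (223, 80, 36), (238, 32, 61), (269, 55, 81), (368, 67, 45), (372, 48, 61), (405, 61, 31), (421, 31, 61), (428, 61, 44)]
col 295 [(198, 241, 12), (210, 11, 29), (238, 26, 65), (243, 64, 26), (252, 27, 62), (259, 64, 81), (288, 82, 165)]
col 320 [(198, 242, 29), (252, 26, 60), (296, 74, 94)]
col 345 [(198, 242, 28), (226, 27, 15), (227, 28, 14), (237, 17, 63), (244, 72, 26), (252, 26, 61), (286, 70, 64), (289, 60, 70)]
```

View pics/z5.png

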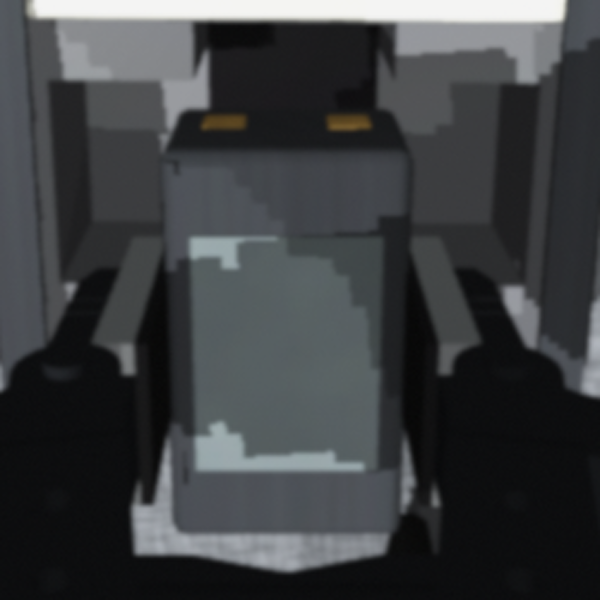

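The crop shows the pack held straight between the pads, its front top edge at row 252 between columns 268 and 370. The pocket mouth is at columns 280–364.

```bash
python3 - <<'E'
from h import *
from plant import arm
c=pickle.load(open("c5.pkl","rb"))
a=np.radians(-5.3);ex=np.array([np.cos(a),np.sin(a)]);ey=np.array([-ex[1],ex[0]])
L=lambda p,z:np.round([(ray(c,p,z)[:2]-[559.7,-164.5])@e for e in(ex,ey)],1)
zt=117
print("pack L/R",L((268.5,264),zt),L((370.5,264),zt),"front",L((320,252.3),zt),"rear",L((320,190+531/2.4),zt))
print("pocket L/R",L((280,207),50),L((364,207),50),"well +x L/R",L((250,223.5),50),L((390,224.5),50))
print("lips L/R",L((238,266),59),L((405,266),59))
go(arm,559.7,-164.5,100,-5.3)
E
```

```text
pack L/R [24.2 17.6] [ 24.3 -14.8] front [28.2  1.3] rear [-30.7   1.1]
pocket L/R [29.8 20. ] [ 29.8 -19.7] well +x L/R [21.7 34.5] [ 21.4 -32.3]
lips L/R [ 3.4 39.4] [  3.6 -38.7]
shift [ 0.0003  0.0013 -0.0013] turn [-0.0003  0.0005  0.0014] t 14.1 pos [ 559.5 -163.2   98.7] w 0.383 F [-0.9 -0.1 -2.7] g 61.0
```

>>> {"op": "jog_arm", "data": {
  "motion": [
    [[0.0006, 0.0012, 0.0], [0, 0, 0], 0.1],
    [[0.0006, 0.0012, 0.015], [0, 0, 0], 0.1],
    [[0.0006, 0.0012, 0.03], [0, 0, 0], 0.1],
    [[0.0006, 0.0012, 0.04], [0, 0, 0], 0.1],
    [[0.0006, 0.0012, 0.045], [0, 0, 0], 0.1],
    [[0.0006, 0.0012, 0.05], [0, 0, 0], 0.1],
    [[0.0006, 0.0012, 0.055], [0, 0, 0], 0.1],
    [[0.0006, 0.0012, 0.055], [0, 0, 0], 0.1]
  ]
}}

```text
t: 14.9
position: [559.7, -165.7, 43.1]
orientation: [-3.138, 0.146, 0.002]
contact_force: [0.3, -0.4, -1.6]
gripper_width: 0.382
grasp_force: 61.0
```

Inside the pocket with no contact. On down.

>>> {"op": "jog_arm", "data": {
  "motion": [
    [[0, 0, 0.006], [0, 0, 0], 0.1],
    [[0, 0, 0.012], [0, 0, 0], 0.1],
    [[0, 0, 0.017], [0, 0, 0], 0.1],
    [[0, 0, 0.02], [0, 0, 0], 0.1],
    [[0, 0, 0.022], [0, 0, 0], 0.1],
    [[0, 0, 0.023], [0, 0, 0], 0.1],
    [[0, 0, 0.023], [0, 0, 0], 0.1]
  ]
}}

```text
t: 15.6
position: [560.1, -165.8, 20.7]
orientation: [-3.138, 0.146, 0.0]
contact_force: [-0.4, -0.8, -1.9]
gripper_width: 0.381
grasp_force: 61.0
```

>>> {"op": "jog_arm", "data": {
  "motion": [
    [[0, 0, 0.001], [0, 0, 0], 0.1],
    [[0, 0, 0.002], [0, 0, 0], 0.1],
    [[0, 0, 0.0025], [0, 0, 0], 0.1],
    [[0, 0, 0.0025], [0, 0, 0], 0.1]
  ]
}}

```text
t: 16.0
position: [560.3, -165.9, 19.2]
orientation: [3.138, -0.145, 0.0]
contact_force: [-2.3, 1.1, 4.8]
gripper_width: 0.381
grasp_force: 61.9
```

On the floor (+4.8 N upward). Release and lift.

>>> {"op": "jog_arm", "data": {
  "motion": [
    [[0, 0, 0], [0, 0, 0], 0.45],
    [[0, 0, 0], [0, 0, 0], 0.55],
    [[0, 0, 0], [0, 0, 0], 0.55],
    [[0, 0, -0.01], [0, 0, 0], 0.55],
    [[0, 0, -0.03], [0, 0, 0], 0.55],
    [[0, 0, -0.07], [0, 0, 0], 0.55],
    [[0, 0, -0.12], [0, 0, 0], 0.55],
    [[0, 0, -0.17], [0, 0, 0], 0.55],
    [[0, 0, -0.19], [0, 0, 0], 0.55],
    [[0, 0, -0.19], [0, 0, 0], 0.55],
    [[0, 0, -0.19], [0, 0, 0], 0.55]
  ]
}}

```text
t: 17.1
position: [560.0, -165.7, 208.7]
orientation: [3.138, -0.146, 0.001]
contact_force: [-0.2, -0.4, -1.3]
gripper_width: 0.548
grasp_force: 0.0
```

```bash
python3 - <<'E'
from plant import arm
from h import *
c=arm.camera("wrist");pickle.dump(c,open("c6.pkl","wb"))
im=c["img"].astype(int);u,v=proj(c,[559.5,-165,38])[0].astype(int);print(u,v,im[v,u])
a=np.radians(-5.3);ex=np.array([np.cos(a),np.sin(a)]);ey=np.array([-ex[1],ex[0]])
roi=np.zeros(im.shape[:2],bool);roi[v-60:v+60,u-50:u+50]=1
r,b=rect(c,roi&(np.abs(im-im[v,u]).sum(2)<25),38,near=(int(u),int(v)));print(r,b,[(np.array(r[0])-[559.5,-164.4])@e for e in(ex,ey)])
go(arm,630,-171,61,84.7)
E
```

```text
317 217 [168 164 150]
((559.198974609375, -165.943603515625), (23.669172286987305, 33.43408966064453), 84.73592376708984) (304, 196, 31, 43) [np.float64(-0.1571548527031156), np.float64(-1.5648100368807192)]
shift [ 0.0715 -0.0009  0.1459] turn [-2.200e-03  1.300e-03 -1.571e+00] t 17.15 pos [ 559.  -165.4  207.1] w 0.553 F [-0.6  0.1 -0.8] g 0.0
```

The pack is in the bay within about 1.5 mm. Turn back and grip the rib.

>>> {"op": "jog_arm", "data": {
  "motion": [
    [[0.0715, -0.001, 0.0], [0, 0, -0.15], 0.5],
    [[0.0715, -0.001, 0.0], [0, 0, -0.3], 0.5],
    [[0.0715, -0.001, 0.0], [0, 0, -0.45], 0.5],
    [[0.0715, -0.001, 0.0], [0, 0, -0.6], 0.5],
    [[0.0715, -0.001, 0.0], [0, 0, -0.75], 0.5],
    [[0.0715, -0.001, 0.0], [0, 0, -0.9], 0.5],
    [[0.0715, -0.001, 0.0], [0, 0, -1.05], 0.5],
    [[0.0715, -0.001, 0.0], [0, 0, -1.2], 0.5],
    [[0.0715, -0.001, 0.0], [0, 0, -1.35], 0.5],
    [[0.0715, -0.001, 0.0], [0, 0, -1.5], 0.5],
    [[0.0715, -0.001, 0.0], [0, 0, -1.571], 0.5],
    [[0.0715, -0.001, 0.0], [0, 0, -1.571], 0.5]
  ]
}}

```text
t: 18.35
position: [629.6, -170.8, 205.0]
orientation: [-2.318, -2.113, 0.004]
contact_force: [0.5, -0.5, -0.1]
gripper_width: 0.501
grasp_force: 0.0
```

>>> {"op": "jog_arm", "data": {
  "motion": [
    [[0, 0, 0], [0, 0, 0], 0.5],
    [[0, 0, 0], [0, 0, 0], 0.5],
    [[0, 0, 0], [0, 0, 0], 0.5]
  ]
}}

```text
t: 18.65
position: [631.1, -171.3, 207.7]
orientation: [-2.322, -2.115, 0.001]
contact_force: [-1.0, 0.3, 0.6]
gripper_width: 0.5
grasp_force: 0.0
```

```bash
python3 -c "
from h import *;from plant import arm;go(arm,630.5,-171,62,84.7)"
```

```text
shift [ 0.0002 -0.0005  0.1457] turn [-0.0008 -0.0002 -0.0006] t 18.65 pos [ 631.1 -171.3  207.7] w 0.5 F [-1.   0.3  0.6] g 0.0
```

>>> {"op": "jog_arm", "data": {
  "motion": [
    [[0, -0.0005, 0.05], [0, 0, 0], 0.5],
    [[0, -0.0005, 0.09], [0, 0, 0], 0.5],
    [[0, -0.0005, 0.12], [0, 0, 0], 0.5],
    [[0, -0.0005, 0.137], [0, 0, 0], 0.5],
    [[0, -0.0005, 0.145], [0, 0, 0], 0.5],
    [[0, -0.0005, 0.145], [0, 0, 0], 0.5],
    [[0, -0.0005, 0.145], [0, 0, 0], 0.1],
    [[0, -0.0005, 0.145], [0, 0, 0], 0.0],
    [[0, -0.0005, 0.145], [0, 0, 0], 0.0],
    [[0, -0.0005, 0.145], [0, 0, 0], 0.0],
    [[0, -0.0005, 0.145], [0, 0, 0], 0.0]
  ]
}}

```text
t: 19.75
position: [630.9, -171.8, 65.7]
orientation: [2.321, 2.116, -0.001]
contact_force: [-4.1, 0.1, 4.9]
gripper_width: 0.091
grasp_force: 59.9
```

>>> {"op": "jog_arm", "data": {
  "motion": [
    [[0, -0.01, 0], [0, 0, 0], 0.0],
    [[0, -0.02, 0], [0, 0, 0], 0.0],
    [[0, -0.03, 0], [0, 0, 0], 0.0],
    [[0, -0.04, 0], [0, 0, 0], 0.0],
    [[0, -0.05, 0], [0, 0, 0], 0.0],
    [[0, -0.058, 0], [0, 0, 0], 0.0],
    [[0, -0.064, 0], [0, 0, 0], 0.0],
    [[0, -0.068, 0], [0, 0, 0], 0.0],
    [[0, -0.07, 0], [0, 0, 0], 0.0],
    [[0, -0.071, 0], [0, 0, 0], 0.0],
    [[0, -0.071, 0], [0, 0, 0], 0.0]
  ]
}}

```text
t: 20.85
position: [561.6, -165.0, 65.6]
orientation: [2.32, 2.113, 0.004]
contact_force: [1.8, 1.8, 7.7]
gripper_width: 0.091
grasp_force: 60.7
```

>>> {"op": "jog_arm", "data": {
  "motion": [
    [[0, -0.001, 0], [0, 0, 0], 0.0],
    [[0, -0.002, 0], [0, 0, 0], 0.0],
    [[0, -0.003, 0], [0, 0, 0], 0.0],
    [[0, -0.004, 0], [0, 0, 0], 0.0],
    [[0, -0.004, 0], [0, 0, 0], 0.0]
  ]
}}

```text
t: 21.35
position: [559.1, -164.8, 65.7]
orientation: [2.318, 2.111, 0.008]
contact_force: [5.2, 1.3, 4.1]
gripper_width: 0.092
grasp_force: 60.3
```

>>> {"op": "jog_arm", "data": {
  "motion": [
    [[0, -0.001, 0], [0, 0, 0], 0.0],
    [[0, -0.002, 0], [0, 0, 0], 0.0],
    [[0, -0.002, 0], [0, 0, 0], 0.0]
  ]
}}

```text
t: 21.65
position: [559.1, -164.8, 65.7]
orientation: [2.316, 2.108, 0.012]
contact_force: [9.8, 1.7, 1.9]
gripper_width: 0.086
grasp_force: 59.8
```

At the stop. Return to neutral, release, lift clear.

>>> {"op": "jog_arm", "data": {
  "motion": [
    [[0, 0.003, 0], [0, 0, 0], 0.0],
    [[0, 0.003, 0], [0, 0, 0], 0.3],
    [[0, 0.003, 0], [0, 0, 0], 0.5],
    [[0, 0.003, 0], [0, 0, 0], 0.5],
    [[0, 0.003, -0.02], [0, 0, 0], 0.5],
    [[0, 0.003, -0.06], [0, 0, 0], 0.5],
    [[0, 0.003, -0.11], [0, 0, 0], 0.5],
    [[0, 0.003, -0.14], [0, 0, 0], 0.5],
    [[0, 0.003, -0.14], [0, 0, 0], 0.5],
    [[0, 0.003, -0.14], [0, 0, 0], 0.5],
    [[0, 0.003, -0.14], [0, 0, 0], 0.5]
  ]
}}

```text
t: 22.75
position: [555.4, -164.0, 201.1]
orientation: [-2.319, -2.114, 0.003]
contact_force: [-0.4, 0.5, -0.4]
gripper_width: 0.495
grasp_force: 0.0
```

```bash
python3 - <<'E'
from plant import arm
from h import *
c=arm.camera("wrist");g=c["img"].astype(float).mean(2)
print("cover",rect(c,c["img"].min(2)>195,55))
u,v=proj(c,[559.2,-164.5,73])[0].astype(int)
k=np.zeros(g.shape,bool);k[v-50:v+50,u-25:u+25]=(g<75)[v-50:v+50,u-25:u+25];print("rib",rect(c,k,73))
go(arm,559,-164.5,200,84.7)
E
```

```text
cover (((559.3777465820312, -165.1444091796875), (100.68331146240234, 73.58875274658203), 84.48160552978516), (273, 153, 106, 137))
rib (((559.3369140625, -162.8910675048828), (50.201324462890625, 8.271240234375), 85.19579315185547), (319, 190, 13, 73))
shift [-0.0002  0.0038  0.0008] turn [-0.0047 -0.0012 -0.0001] t 22.8 pos [ 555.3 -163.9  200.8] w 0.495 F [-0.2  0.9  0.6] g 0.0
```

```bash
python3 -c "
from plant import arm;print(arm.finish_job())"
```

```text
the job is handed in; nothing more can be done
None
```

I handed the job in at about 23 s of the 72 s: the pack lies flat on the bay floor and the cover is shut against its stop. I moved nothing else on the bench; the judge's result was not shown.

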